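# Set a telescoping board jig and load a carrier

## Task

Draw the jig's sliding jaw out until its sprung button pops up through the next hole, the middle one, and locks. Then pick up the carrier plate with its heatsink and set it gently on the jig so that its two end holes drop over the studs and it lies flat on both jaws; let go, and leave the other things on the bench where they are.

Things in the scene. Friction and masses are not known exactly. Their poses are not given: they have to be found in the camera images.
- fixture: Board jig fixed to the bench: green base plate 300 x 100 mm, steel square tube on it (y -108 to +32 mm, upper face 52 mm high) with a fixed jaw at its closed end; out of its open end comes an inner tube with the sliding jaw. Origin on the bench under the jig's middle; z up, y along the tubes from the fixed to the sliding jaw: drawing the jaw out moves it to +y.
- jig_middle (a point): Point midway between the two studs when the jig is set to the middle hole, at the height of the jaws' flat tops (92 mm above the bench); axes as the jig's. The studs then stand at y = -86 and +86 mm from it.
- fixed_top (a point): Centre of the fixed jaw's flat top (44 mm in x by 24 mm in y, 92 mm above the bench), at the foot of its upright stud: 9 mm thick, 14 mm tall, round nose.
- jaw_top (a point): Centre of the sliding jaw's flat top, 92 mm above the bench, at the foot of a like stud; axes as the jig's. The jaw is an aluminium block 44 mm (x) by 24 mm (y); hold it across the 24 mm from above. Free depth below its top: 40 mm on the fixed jaw's side (tube below), 80 mm on the outer side. It slides along y only, friction about 2 N.
- jaw (a joint): How far the sliding jaw is drawn out (m): 0 with the button in the first hole, 0.040 in the middle hole, 0.080 in the third. It starts between the first and middle hole, button held down inside the tube, and must be drawn out (value grows). Once the button is up its straight sides lock the jaw both ways, with about 1 mm of play; pulling harder does not free it.
- button (a joint): Sprung steel button on the inner tube, 12 mm thick, domed: how far it is pressed in (m). 0 when fully up through a hole, its 6 mm dome above the tube; about 0.010 while held down under the tube's upper wall. Its spring pushes up with 2 to 4 N, so it pops up by itself under a hole.
- middle_hole (a point): Centre of the middle of three 14.5 mm holes in a row along the outer tube's upper face (y = -62, -22, +18 mm on the jig), 52 mm above the bench.
- button_tip (a point): Top of the button's dome, 108 mm from the sliding jaw's stud towards the fixed jaw.
- heatsink (a point): Centre of the finned aluminium heatsink, 40 mm (x) by 44 mm (y) by 34 mm tall, on the middle of the loose carrier: a 200 (y) x 80 x 5 mm aluminium plate with a green board on it, lying flat, 0.3 to 0.55 kg. The point is 24 mm above the plate's underside, z up. Hold it across the 40 mm; parts beside it stand up to 13 mm above the underside.
- carrier: That carrier plate; origin at the centre of its underside, y along its 200 mm length. A 12 mm round hole goes through it at each end, at y = -86 and +86 mm, for the studs; it may go on either way round.
- screwdriver: Bystander: screwdriver 170 mm long, lying along its x; origin at its underside.
- flux_jar: Bystander: small amber jar with a white cap, 54 mm across, 45 mm tall; origin at the centre of its underside.
- cleaner_bottle: Bystander: white bottle with a black cap, 60 mm across, 150 mm tall, standing; origin at the centre of its underside.
- tape_roll: Bystander: roll of brown tape lying flat, 76 mm across, 20 mm tall; origin at the centre of its underside.
- phone: Bystander: black phone lying flat, 148 x 72 x 9 mm, long along y; origin at the centre of its underside.
- brush: Bystander: brush 160 mm long, lying along its x; origin at its underside.
- tip_cleaner: Bystander: dark steel cup, 72 mm across, 45 mm tall; origin at the centre of its underside.

How it is judged (in metres and radians):
On the way, in this order (a step that is already met when the one before it is completed fails the run):
1. the sliding jaw is drawn out to the middle hole and the button stands up through it (value of joint jaw between 0.037 and 0.043 m and value of joint button below 0.0025 m), for 0.2 s.
2. the carrier lies flat on both jaws with its holes over the studs, the jig still locked (all of step 1 and x of heatsink in the frame of jig_middle between -0.005 and 0.005 m and y of heatsink in the frame of jig_middle between -0.005 and 0.005 m and z of heatsink in the frame of jig_middle between 0.021 and 0.0265 m and angle between the y axis of heatsink and the y axis of jig_middle, either way round below 0.06 rad and angle between heatsink's own z axis and vertical below 0.04 rad), for 0.2 s.
At the end, for the whole second after the job is handed in: The button stands up in the middle hole (within 2.5 mm; jaw within 3 mm of that setting) and the carrier, released, lies flat on both jaws with the studs through its holes: centred within 5 mm each way, at most 2.5 mm above flat, within 0.06 rad of the jig's direction and 0.04 rad of level (all of step 2 and linear speed of carrier below 0.02 m/s); the robot touches nothing.
It fails at once if the carrier is dropped (let go higher than about 8 mm) or pressed on the jig with more than 60 N ((contact force between each of the fingers, the arm and carrier below 0.5 N and linear speed of carrier above 0.4 m/s) or contact force between carrier and fixture above 60 N).
It fails at once if another thing on the bench is knocked more than 40 mm away or over (distance of any of screwdriver, flux_jar, cleaner_bottle, tape_roll, phone, brush, tip_cleaner from where it was at the start of the episode above 0.04 m or angle between cleaner_bottle's own z axis and vertical above 0.6 rad).
It also fails if it takes over 51 s, if anything falls off the work surface, if the arm or the gripper's body presses on something with over 40 N, if the wrist force passes 120 N, or if a joint passes its speed limit or range.

## Robot

A 6-joint arm with a two-finger parallel gripper is mounted at the origin on the work surface. World frame = base frame: x ahead of the robot, y to its left, z up, the work surface at z = 0. Lengths are in mm, angles in rad, forces in N, time in s.
With the tool pointing down it reaches from about 350 to 775 mm from the base axis. Payload 7.3 kg.
Tool frame: the origin (TCP) lies on the centre line of the jaws, within the pads' length; the fingertips stand 17 mm ahead of it and the grasp point (between the pads) lies 2 mm behind it; z points along the fingers, y is the line along which they close (so a half turn about z gives the same grasp; the last joint's range is limited). The gripper opens to 92 mm and grips with 3 to 60 N. Pads are 19 mm wide; open, the fingers measure 130 mm over their backs; the gripper's body (75 mm by 190 mm) begins 47 mm behind the grasp point.
Start: joints at [-1.454, 0.342, 1.524, -0, 1.275, -0.146], TCP at [136.409, -506.987, 243.741] pointing down, gripper open.
Joint ranges: [-2.53, 2.53], [-0.77, 2.02], [0.04, 2.7], [-1, 4.14], [0.28, 2.66], [-3.11, 3.11]. Speed limits (rad/s): [2.57, 2.57, 3.14, 3.14, 3.14, 3.14].

## Interface

Orientations are given as [roll, pitch, yaw] about the fixed x, y, z axes, in that order (R = Rz(yaw) Ry(pitch) Rx(roll)).
In Python, from plant import bot gives the robot as it stands. The module is installed in compiled form; this text tells all that it offers.
- The arm moves only by the shell command python3 -m pendant 'ROWS'. ROWS is JSON, a list of rows, each a list of 3 entries, a list of its own where there are three numbers: the shift along the world's x, y, z as a fraction of full scale, then the turn, a rotation vector about the world's x, y, z as a fraction of full scale, then the opening, from -1 (shut) to 1 (fully open), so that 0 is half open. In form: [[[tx, ty, tz], [rx, ry, rz], claw], ...]. A call has exactly 10 rows; each row shifts and turns the commanded pose from where the row before left it; what a row does not reach is not made up. Full scale, the value 1, is 30 mm for a shift and 0.12 rad for a turn. A row lasts 1/12 s, in which the tool goes at most 41.7 mm and 7.16 degrees, less where a joint would pass 70% of its speed; a pose out of reach is approached as far as the arm can. A call with a number of a shift or a turn outside -1 to 1 is refused whole. A call with a gripper value outside its range is refused whole. The fingers move at their own pace and stop on an object; the grip force is fixed at half the most. Time passes only in rows, so rows that do not move let the fingers close, or fill a call up. It gives the time, the measured TCP pose, the force, the opening and the grip force at its end, in the units of the state.
- bot.get_obs(): the state, without advancing time (a new reading comes with each control period).
- bot.capture(name): name is "scene" or "top" or "wrist"; returns the picture (420x560x3 uint8, blue, green, red); there is no depth.
- bot.camera_params(name): a dict with "fovy" (degrees; the focal length in pixels is half the picture's height over the tangent of half this angle, whatever the lens; pixels are square), "cx", "cy" (the principal point, pixels), "camera_from_world" (4x4, takes a point from world to camera coordinates). Camera axes: x right, y down, z forward; pixel columns grow to the right and rows downward; lengths in mm; the calibration is good to about 2 mm. A picture is of the moment at which its call begins: read the wrist's pose just before it. camera_params takes no time and is no camera call; for the wrist camera it gives the pose at the moment of the call.
- bot.close_job(): hands the job in; it is judged then, once.
The state is a dict: "time": time; "joint_positions": joint angles; "dq": joint speeds; "tau": joint torques, N m; "tool_pos": TCP position; "tcp_rot": TCP orientation; "contact_force": force on the tool from outside, world axes, zero at the start; "moment": the same for the moment, N m; "grip_width": finger opening in mm; "finger_force": force on a finger pad.
Only numpy, scipy, OpenCV 4.12 (cv2) and the standard library are available. Lean on these libraries where they do the work, as an engineer would, in place of code of your own. Each camera call takes 0.05 s, during which the arm holds its last target. There are 200 camera calls.

## Working session

There is one attempt and no reset: what is moved stays moved. The work goes in short steps, Python scripts to look and compute and a shell command to move; the robot and the scene stay as the last step left them, time stands still between calls to the robot, and variables do not carry over. Pictures are saved under pics/ and viewed, at most 10 in all, crops included, and the job is handed in when it is done.

```bash
mkdir -p pics
cat > h.py <<'E'
import numpy as np, cv2
from plant import bot
def cam(n):
    p=bot.camera_params(n); f=210/np.tan(np.radians(p["fovy"])/2)
    return f,p["cx"],p["cy"],np.array(p["camera_from_world"])
def ray(c,u,v,z):
    f,cx,cy,T=c; R=T[:3,:3]; o=-R.T@T[:3,3]; d=R.T@np.array([(u-cx)/f,(v-cy)/f,1])
    return o+d*(z-o[2])/d[2]
def proj(c,p):
    f,cx,cy,T=c; q=T[:3,:3]@np.array(p)+T[:3,3]; return np.array([f*q[0]/q[2]+cx,f*q[1]/q[2]+cy])
E
python3 - <<'E'
from h import *
print(bot.get_obs())
for n in("top","scene"):
    print(n,bot.camera_params(n))
    i=bot.capture(n); cv2.imwrite(f"pics/{n}0.png",i)
i=cv2.imread("pics/top0.png"); cv2.imwrite("pics/top0b.png",cv2.resize(i,(800,600),interpolation=cv2.INTER_CUBIC))
E
```

```text
{'time': 0.0, 'joint_positions': array([-1.45397950e+00,  3.42709427e-01,  1.52506136e+00,  6.71689188e-06,
        1.27536940e+00, -1.46005213e-01]), 'dq': array([ 0.0007899 ,  0.00037202, -0.00014414,  0.00082784, -0.00042243,
        0.00104539]), 'tau': array([ 5.59446198e-04, -4.31247389e+01, -2.44220996e+01,  7.17154378e-02,
        5.60637563e-02, -1.50032861e-04]), 'tool_pos': array([ 136.37298552, -506.57186177,  243.03635948]), 'tcp_rot': array([-3.14006251e+00, -2.31501634e-04,  2.62819907e-01]), 'contact_force': array([ 0.85319263, -0.27811857, -0.33573121]), 'moment': array([-0.0232626 ,  0.01889064, -0.00424607]), 'finger_force': 0.0, 'grip_width': 92.00458038235337}
top {'fovy': 54.57099642535612, 'cx': 282.28862317949444, 'cy': 202.91932723866242, 'camera_from_world': array([[ 2.68853496e-02, -9.99393238e-01, -2.21434900e-02,
         2.41564609e+01],
       [-9.96654014e-01, -2.50880605e-02, -7.77905179e-02,
         5.46991649e+02],
       [ 7.71877803e-02,  2.41608234e-02, -9.96723784e-01,
         1.08901668e+03],
       [ 0.00000000e+00,  0.00000000e+00,  0.00000000e+00,
         1.00000000e+00]])}
scene {'fovy': 45.62694093073107, 'cx': 278.9153738943454, 'cy': 210.15789660557886, 'camera_from_world': array([[ 7.83620315e-01,  6.21051698e-01, -1.52967525e-02,
        -4.48920681e+02],
       [ 4.75860387e-01, -6.15888269e-01, -6.27884171e-01,
        -1.98125363e+02],
       [-3.99369621e-01,  4.84743673e-01, -7.78156461e-01,
         1.92795218e+03],
       [ 0.00000000e+00,  0.00000000e+00,  0.00000000e+00,
         1.00000000e+00]])}
```

View pics/top0b.png

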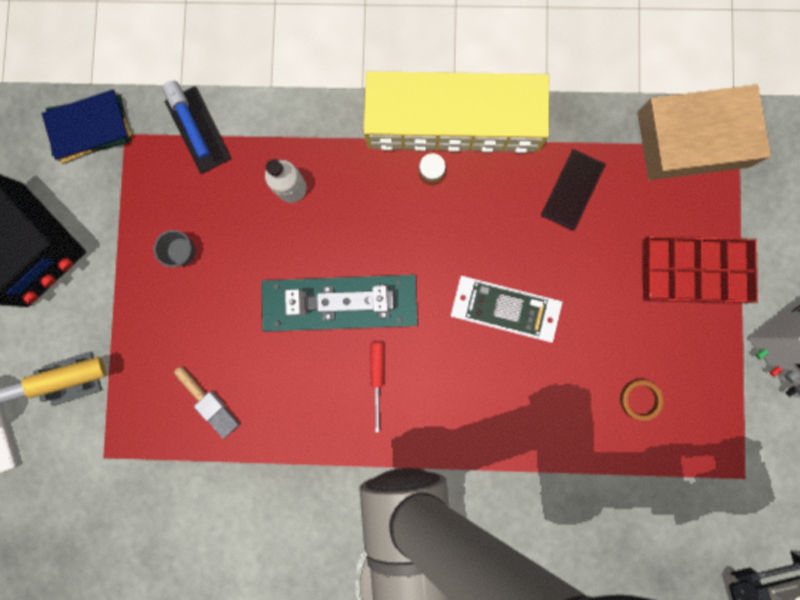

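View pics/scene0.png

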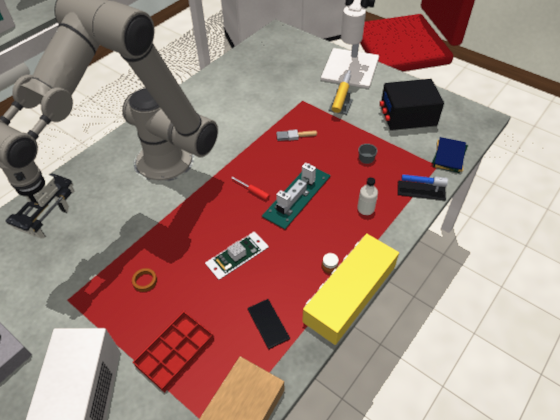

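The top view shows the jig at (262-417, 275-330), with the sliding jaw on the left and the fixed jaw on the right. The carrier is at (450-562, 277-341). Next I zoom in.

Run:
```python
from h import *
i=cv2.imread("pics/top0.png")[180:250,175:405]
i=cv2.resize(i,None,fx=6,fy=6,interpolation=cv2.INTER_CUBIC)
a=i[:, :690]; b=i[:,690:]
cv2.imwrite("pics/z.png",np.vstack([a,b])[:, :])
c=cam("top")
print(np.vstack([a,b]).shape)
# outline of jig base (green) and carrier (white)
im=cv2.imread("pics/top0.png"); h=cv2.cvtColor(im,cv2.COLOR_BGR2HSV)
for nm,m,x0,x1,z in(("jig",((h[...,0]>8)&(h[...,0]<172))|(h[...,1]<110),178,300,5),("car",((h[...,0]>8)&(h[...,0]<172))|(h[...,1]<110),308,400,5)):
    k=np.zeros(m.shape,np.uint8); k[185:250,x0:x1]=m[185:250,x0:x1]
    n,l,s,_=cv2.connectedComponentsWithStats(k); j=1+np.argmax(s[1:,4]); 
    pts=np.argwhere(l==j)[:,::-1].astype(np.float32)
    W=np.array([ray(c,u,v,z)[:2] for u,v in pts],np.float32)
    print(nm,s[j],cv2.minAreaRect(W))
```

```text
(840, 690, 3)
jig [ 183  192  109   40 3942] ((519.9225463867188, 164.1286163330078), (100.67388916015625, 301.38836669921875), 3.5623044967651367)
car [ 315  193   79   47 2260] ((516.9393920898438, -159.50775146484375), (203.7548828125, 84.09805297851562), 76.9311294555664)
```

View pics/z.png

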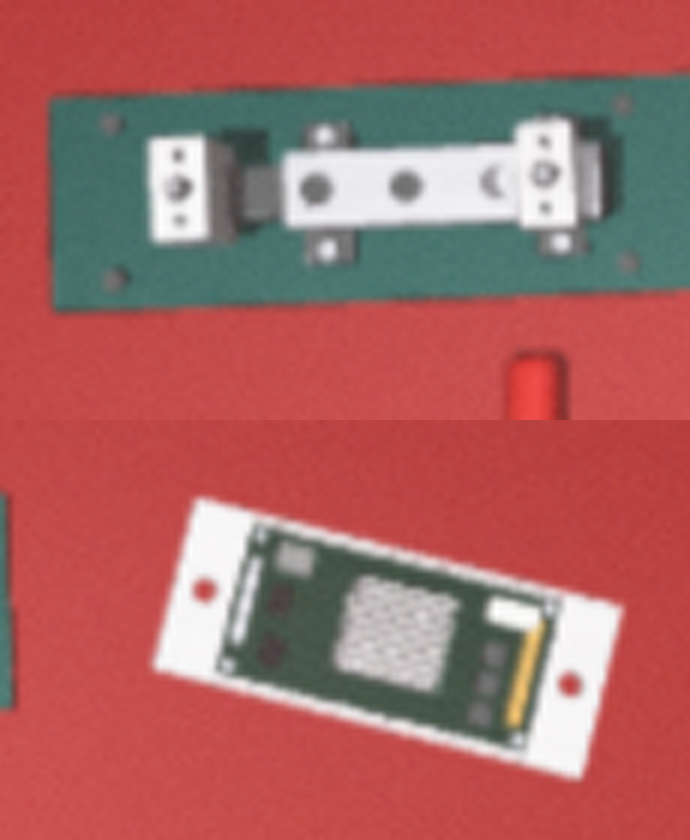

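Run:
```python
from h import *
c=cam("top"); P=lambda x,y,z,o=0: ray(c,175+(x+o-2.5)/6,180+(y-2.5)/6,z)
s,f=P(180,189,92),P(545.5,173.5,92)
print("slide top",s,"fixed",f, np.linalg.norm(s-f), "ang",np.arctan2(*(s-f)[[1,0]])-np.pi/2)
print("stud tips",P(178,185,106),P(543,173,106))
a,b=P(205,170,5,690),P(570,264,5,690)
print("holes",a,b,(a+b)/2,np.linalg.norm(a-b),"yaw",np.arctan2(*(a-b)[[1,0]])-np.pi/2)
print("hs top",P(397,212,41,690))
yaw=.062;R=np.array([[np.cos(yaw),-np.sin(yaw)],[np.sin(yaw),np.cos(yaw)]])
o=np.array([519.9,164.1])
for q in(s,f): print("in jig",R.T@(q[:2]-o))
for h in((405,186),(315,188)): print("hole", R.T@(P(*h,52)[:2]-o))
for n,(u,v) in dict(drv=(376,388),jar=(432,165),bottle=(290,195),brush=(207,402)).items(): print(n,ray(c,u*.7,v*.7,0))
```

```text
slide top [514.74854665 235.12268013  92.        ] fixed [525.35354564  79.16960667  92.        ] 156.3132340017584 ang 0.0678966918111763
stud tips [515.67943702 233.01941025 106.        ] [524.66048275  79.31338601 106.        ]
holes [536.51255237 -76.00504562   5.        ] [ 497.69802419 -243.27537991    5.        ] [ 517.10528828 -159.64021277    5.        ] 171.71468292017497 yaw -0.22801138106994112
hs top [ 517.56036759 -158.57988684   41.        ]
in jig [-0.74096983 71.20540378]
in jig [  0.1807558  -85.10511265]
hole [ -0.42397616 -20.28002953]
hole [ 0.14375409 19.66844585]
drv [357.30299346  86.26650927   0.        ]
jar [796.93068771 -11.2463217    0.        ]
bottle [730.63017306 268.29948302   0.        ]
brush [321.09515076 412.26906077   0.        ]
```

```bash
python3 -m pendant '[[[1,0.9,0],[0,0,-0.165],1],[[1,0.9,0],[0,0,-0.165],1],[[1,0.9,0],[0,0,-0.165],1],[[1,0.9,0],[0,0,-0.165],1],[[1,0.9,0],[0,0,-0.165],1],[[1,0.9,0],[0,0,-0.165],1],[[1,0.9,0],[0,0,-0.165],1],[[1,0.9,0],[0,0,-0.165],1],[[1,0.9,0],[0,0,-0.165],1],[[1,0.9,0],[0,0,-0.165],1]]'; python3 -m pendant '[[[0.3,1,0],[0,0,0],1],[[0.3,1,0],[0,0,0],1],[[0.3,1,0],[0,0,0],1],[[0.3,1,0],[0,0,0],1],[[0.3,1,0],[0,0,0],1],[[0.3,1,0],[0,0,0],1],[[0.3,1,0],[0,0,0],1],[[0.3,1,0],[0,0,0],1],[[0.3,1,0],[0,0,0],1],[[0.3,1,0],[0,0,0],1]]'
```

```text
time: 0.93
tool_pos: [437.5, -235.2, 243.6]
tcp_rot: [-3.141, 0.0, 0.064]
contact_force: [0.1, -1.1, 0.5]
grip_width: 92.0
finger_force: 0.0
time: 1.77
tool_pos: [526.4, 64.6, 243.4]
tcp_rot: [3.142, 0.001, 0.065]
contact_force: [1.3, -0.9, -0.4]
grip_width: 91.6
finger_force: 0.0
```

```bash
python3 -m pendant '[[[-0.06,0.9,0],[0,0,0],1],[[-0.06,0.9,0],[0,0,0],1],[[-0.06,0.9,0],[0,0,0],1],[[-0.06,0.9,0],[0,0,0],1],[[-0.06,0.9,0],[0,0,0],1],[[-0.06,0.9,0],[0,0,0],1],[[0,0.26,0],[0,0,0],1],[[0,0,0],[0,0,0],1],[[0,0,0],[0,0,0],1],[[0,0,0],[0,0,0],1]]'
python3 - <<'E'
from h import *
o=bot.get_obs();print(o["tool_pos"],o["tcp_rot"])
c=cam("wrist"); i=bot.capture("wrist"); cv2.imwrite("pics/w1.png",i)
print(c)
for p in((515.3,234.4,92),(515.3,234.4,106),(525.5,78.3,92)): print(proj(c,p))
E
```

```text
time: 2.6
tool_pos: [515.7, 231.6, 243.5]
tcp_rot: [3.141, 0.001, 0.064]
contact_force: [1.0, 0.4, -0.8]
grip_width: 91.8
finger_force: 0.0
[515.7078293  231.60508268 243.53590362] [3.14080451e+00 5.42158336e-04 6.39461462e-02]
(np.float64(310.36751036882555), 283.38156620296206, 200.25729032581262, array([[ 6.46747257e-02, -9.97905939e-01,  9.57059854e-04,
         1.97868910e+02],
       [-9.51632807e-01, -6.13870231e-02,  3.01042580e-01,
         4.65462487e+02],
       [-3.00353427e-01, -2.03806158e-02, -9.53610219e-01,
         5.51802596e+02],
       [ 0.00000000e+00,  0.00000000e+00,  0.00000000e+00,
         1.00000000e+00]]))
[280.70585783 188.42735032]
[280.59745541 192.37739774]
[440.08133277 188.30545044]
```

View pics/w1.png

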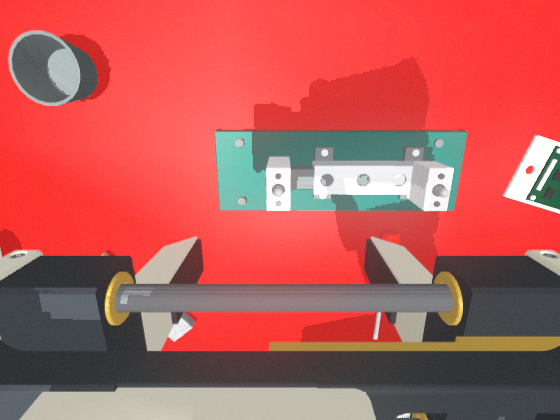

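```bash
python3 -m pendant '[[[0,0.12,-1],[0,0,0],1],[[0,0,-1],[0,0,0],1],[[0,0,-1],[0,0,0],1],[[0,0,-1],[0,0,0],1],[[0,0,-0.7],[0,0,0],1],[[0,0,-0.4],[0,0,0],1],[[0,0,-0.2],[0,0,0],1],[[0,0,-0.15],[0,0,0],1],[[0,0,0],[0,0,0],1],[[0,0,0],[0,0,0],1]]'; python3 -m pendant '[[[0,0,0],[0,0,0],0],[[0,0,0],[0,0,0],-0.2],[[0,0,0],[0,0,0],-0.35],[[0,0,0],[0,0,0],-0.5],[[0,0,0],[0,0,0],-0.6],[[0,0,0],[0,0,0],-0.7],[[0,0,0],[0,0,0],-0.8],[[0,0,0],[0,0,0],-0.8],[[0,0,0],[0,0,0],-0.8],[[0,0,0],[0,0,0],-0.8]]'
```

```text
time: 3.48
tool_pos: [516.3, 236.2, 81.1]
tcp_rot: [-3.141, -0.001, 0.064]
contact_force: [0.4, 0.2, 0.4]
grip_width: 92.1
finger_force: 0.0
time: 4.32
tool_pos: [515.6, 236.4, 80.2]
tcp_rot: [3.142, 0.0, 0.065]
contact_force: [0.6, 0.8, 0.1]
grip_width: 29.9
finger_force: 0.0
```

```bash
python3 -m pendant '[[[0,0,0],[0,0,0],-0.8],[[0,0,0],[0,0,0],-1],[[0,0,0],[0,0,0],-1],[[0,0,0],[0,0,0],-1],[[0,0,0],[0,0,0],-1],[[0,0,0],[0,0,0],-1],[[0,0,0],[0,0,0],-1],[[0,0,0],[0,0,0],-1],[[0,0,0],[0,0,0],-1],[[0,0,0],[0,0,0],-1]]'
```

```text
time: 5.15
tool_pos: [515.6, 236.4, 80.2]
tcp_rot: [3.142, 0.0, 0.065]
contact_force: [0.6, 0.3, -0.9]
grip_width: 23.6
finger_force: 30.0
```

```bash
python3 -m pendant '[[[-0.002,0.03,0],[0,0,0],-1],[[-0.002,0.03,0],[0,0,0],-1],[[-0.002,0.03,0],[0,0,0],-1],[[-0.002,0.03,0],[0,0,0],-1],[[-0.002,0.03,0],[0,0,0],-1],[[-0.002,0.03,0],[0,0,0],-1],[[-0.002,0.03,0],[0,0,0],-1],[[-0.002,0.03,0],[0,0,0],-1],[[-0.002,0.03,0],[0,0,0],-1],[[-0.002,0.03,0],[0,0,0],-1]]';python3 -m pendant '[[[-0.001,0.02,0],[0,0,0],-1],[[-0.001,0.02,0],[0,0,0],-1],[[-0.001,0.02,0],[0,0,0],-1],[[-0.001,0.02,0],[0,0,0],-1],[[-0.001,0.02,0],[0,0,0],-1],[[-0.001,0.02,0],[0,0,0],-1],[[-0.001,0.02,0],[0,0,0],-1],[[-0.001,0.02,0],[0,0,0],-1],[[0,0,0],[0,0,0],-1],[[0,0,0],[0,0,0],-1]]'
```

```text
time: 5.98
tool_pos: [515.1, 244.8, 80.2]
tcp_rot: [3.141, 0.0, 0.065]
contact_force: [-0.0, -5.1, -0.3]
grip_width: 23.7
finger_force: 30.0
time: 6.82
tool_pos: [514.7, 250.6, 80.2]
tcp_rot: [-3.141, -0.0, 0.065]
contact_force: [0.8, 2.9, -1.6]
grip_width: 23.8
finger_force: 30.0
```

```bash
python3 -m pendant '[[[-0.001,0.015,0],[0,0,0],-1],[[-0.001,0.015,0],[0,0,0],-1],[[-0.001,0.015,0],[0,0,0],-1],[[-0.001,0.015,0],[0,0,0],-1],[[0,0.015,0],[0,0,0],-1],[[0,0,0],[0,0,0],-1],[[0,0,0],[0,0,0],-1],[[0,0,0],[0,0,0],-1],[[0,0,0],[0,0,0],-1],[[0,0,0],[0,0,0],-1]]'
```

```text
time: 7.65
tool_pos: [514.6, 252.4, 80.2]
tcp_rot: [3.141, 0.0, 0.065]
contact_force: [-0.3, -1.7, -0.6]
grip_width: 24.0
finger_force: 30.0
```

```bash
python3 -m pendant '[[[-0.001,0.015,0],[0,0,0],-1],[[-0.001,0.015,0],[0,0,0],-1],[[-0.001,0.015,0],[0,0,0],-1],[[-0.001,0.015,0],[0,0,0],-1],[[0,0,0],[0,0,0],-1],[[0,0,0],[0,0,0],-1],[[0,0,0],[0,0,0],-1],[[0,0,0],[0,0,0],-1],[[0,0,0],[0,0,0],-1],[[0,0,0],[0,0,0],-1]]'
python3 - <<'E'
from h import *
i=bot.capture("wrist"); cv2.imwrite("pics/w2.png",i); print(proj(cam("wrist"),(521.3,142.1,52)))
j=bot.capture("top"); cv2.imwrite("pics/t2.png",j)
a=cv2.resize(i[120:300,240:480],None,fx=3.3,fy=3.3,interpolation=cv2.INTER_CUBIC)
cv2.imwrite("pics/w2z.png",a)
E
```

```text
time: 8.48
tool_pos: [514.5, 253.6, 80.2]
tcp_rot: [3.141, 0.0, 0.065]
contact_force: [0.3, -5.8, 0.6]
grip_width: 24.1
finger_force: 30.0
[469.11454591 242.98551759]
```

View pics/w2z.png

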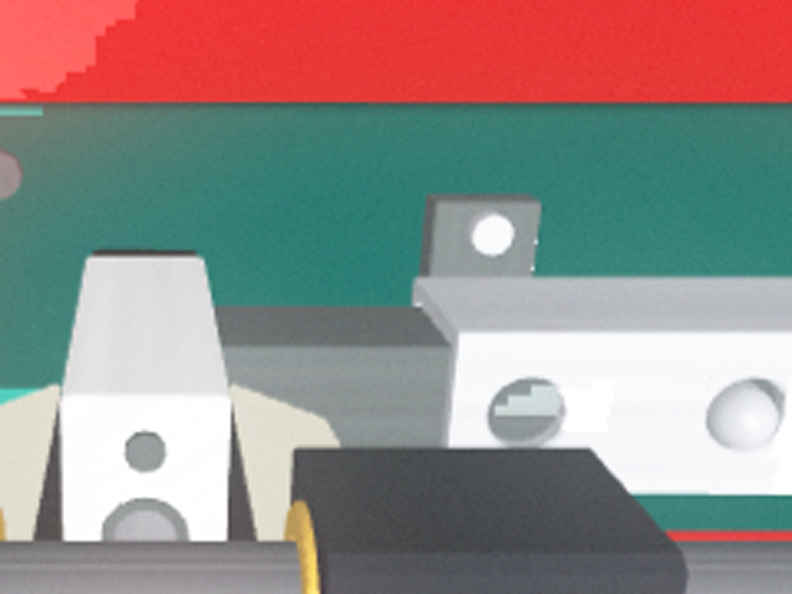

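The wrist view shows the dome up in the middle hole at crop (742,415), at the +y side of the hole. I test the lock with a small extra pull, then back off to the middle of the play.

```bash
python3 -m pendant '[[[0,0.02,0],[0,0,0],-1],[[0,0.02,0],[0,0,0],-1],[[0,0,0],[0,0,0],-1],[[0,0,0],[0,0,0],-1],[[0,0,0],[0,0,0],-1],[[0,0,0],[0,0,0],-1],[[0,0,0],[0,0,0],-1],[[0,0,0],[0,0,0],-1],[[0,0,0],[0,0,0],-1],[[0,0,0],[0,0,0],-1]]';  python3 -m pendant '[[[0,-0.03,0],[0,0,0],-1],[[0,-0.03,0],[0,0,0],-1],[[0,-0.03,0],[0,0,0],-1],[[0,0,0],[0,0,0],-1],[[0,0,0],[0,0,0],-1],[[0,0,0],[0,0,0],-1],[[0,0,0],[0,0,0],-1],[[0,0,0],[0,0,0],-1],[[0,0,0],[0,0,0],-1],[[0,0,0],[0,0,0],-1]]'
```

```text
time: 9.42
tool_pos: [514.5, 253.9, 80.2]
tcp_rot: [3.139, 0.001, 0.065]
contact_force: [0.4, -11.2, 1.5]
grip_width: 23.8
finger_force: 30.0
time: 10.25
tool_pos: [514.6, 253.0, 80.2]
tcp_rot: [-3.141, -0.0, 0.065]
contact_force: [0.6, 3.2, -1.8]
grip_width: 23.9
finger_force: 30.0
```

```bash
python3 -m pendant '[[[0,0.0,0],[0,0,0],-0.6],[[0,0,0],[0,0,0],0],[[0,0,0],[0,0,0],0.3],[[0,0,0],[0,0,0],0.3],[[0,0,0.2],[0,0,0],0.3],[[0,0,1],[0,0,0],0.5],[[0,0,1],[0,0,0],0.5],[[0,0,1],[0,0,0],0.5],[[0,0,1],[0,0,0],0.5],[[0,0,1],[0,0,0],0.5]]'; python3 -m pendant '[[[-0.4,-0.7,0],[0,0,0],0.5],[[-0.4,-0.7,0],[0,0,0],0.5],[[-0.4,-0.7,0],[0,0,0],0.5],[[-0.4,-0.7,0],[0,0,0],0.5],[[0,0,0],[0,0,0],0.5],[[0,0,0],[0,0,0],0.5],[[0,0,0],[0,0,0],0.5],[[0,0,0],[0,0,0],0.5],[[0,0,0],[0,0,0],0.5],[[0,0,0],[0,0,0],0.5]]'
python3 - <<'E'
from h import *
o=bot.get_obs();print(o["tool_pos"],o["tcp_rot"])
c=cam("wrist"); np.save("c3.npy",np.array(c,dtype=object),allow_pickle=True)
i=np.mean([bot.capture("wrist").astype(float) for _ in range(3)],0).astype(np.uint8); cv2.imwrite("pics/w3.png",i)
for p in((514.6,253,92),(514.6,253,106),(525.8,81,92),(525.8,81,106),(521.6,145,52)): print(proj(c,p))
cv2.imwrite("pics/w3z.png",cv2.resize(i[100:260,150:420],(800,474),interpolation=cv2.INTER_CUBIC))
E
```

```text
time: 11.08
tool_pos: [514.3, 252.6, 238.4]
tcp_rot: [3.142, -0.001, 0.065]
contact_force: [0.7, -0.1, -0.7]
grip_width: 68.5
finger_force: 0.0
time: 11.92
tool_pos: [466.7, 169.3, 236.1]
tcp_rot: [3.142, 0.0, 0.066]
contact_force: [-0.0, 0.3, -0.3]
grip_width: 69.0
finger_force: 0.0
[466.73443193 169.30135102 236.05769406] [3.14152698e+00 2.69367437e-04 6.55730986e-02]
[195.05374432 133.64305702]
[190.65638116 135.20119523]
[385.19621402 133.89974472]
[390.27186629 135.47001606]
[310.73929148 130.08397798]
```

View pics/w3z.png

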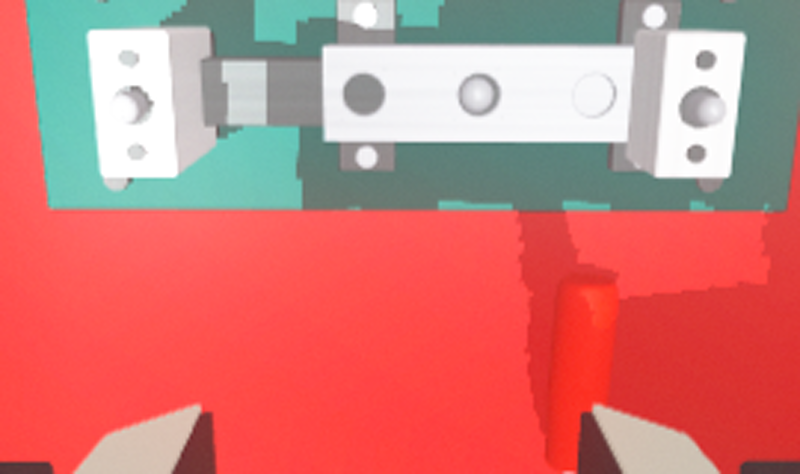

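```bash
python3 -m pendant '[[[0.13,-0.29,0.155],[0,0,0.935],0.5],[[0.13,-0.29,0.155],[0,0,0.935],0.5],[[0.13,-0.29,0.155],[0,0,0.935],0.5],[[0.13,-0.29,0.155],[0,0,0.935],0.5],[[0.13,-0.29,0.155],[0,0,0.935],0.5],[[0.13,-0.29,0.155],[0,0,0.935],0.5],[[0.13,-0.29,0.155],[0,0,0.935],0.5],[[0.13,-0.29,0.155],[0,0,0.935],0.5],[[0.13,-0.29,0.155],[0,0,0.935],0.5],[[0.13,-0.29,0.155],[0,0,0.935],0.5]]'; python3 -m pendant '[[[0.13,-0.29,0.155],[0,0,0.935],0.5],[[0.13,-0.29,0.155],[0,0,0.935],0.5],[[0.13,-0.29,0.155],[0,0,0.935],0.5],[[0.13,-0.29,0.155],[0,0,0.935],0.5],[[0,0,0],[0,0,0],1],[[0,0,0],[0,0,0],1],[[0,0,0],[0,0,0],1],[[0,0,0],[0,0,0],1],[[0,0,0],[0,0,0],1],[[0,0,0],[0,0,0],1]]'
python3 - <<'E'
from h import *
o=bot.get_obs();print(o["tool_pos"],o["tcp_rot"])
c=cam("wrist"); np.save("c4.npy",np.array(c,dtype=object),allow_pickle=True)
i=np.mean([bot.capture("wrist").astype(float) for _ in range(3)],0).astype(np.uint8); cv2.imwrite("pics/w4.png",i)
for p in((514.6,253,92),(514.6,253,106),(525.8,81,92),(525.8,81,106)): print(proj(c,p))
cv2.imwrite("pics/w4z.png",cv2.resize(i[0:210,180:390],(600,600),interpolation=cv2.INTER_CUBIC))
E
```

```text
time: 12.9
tool_pos: [505.7, 81.4, 282.9]
tcp_rot: [-3.142, 0.0, 1.192]
contact_force: [-0.5, 0.1, 0.5]
grip_width: 68.9
finger_force: 0.0
time: 13.73
tool_pos: [520.9, 47.4, 301.2]
tcp_rot: [-3.141, -0.0, 1.635]
contact_force: [-0.5, 0.3, -0.0]
grip_width: 91.7
finger_force: 0.0
[520.92908272  47.37607641 301.20319019] [-3.14139513e+00 -9.10158780e-05  1.63526115e+00]
[292.15137234 -32.40662874]
[292.56064763 -38.72538357]
[290.82474234 147.81011706]
[291.11839216 149.6113796 ]
```

View pics/w4z.png

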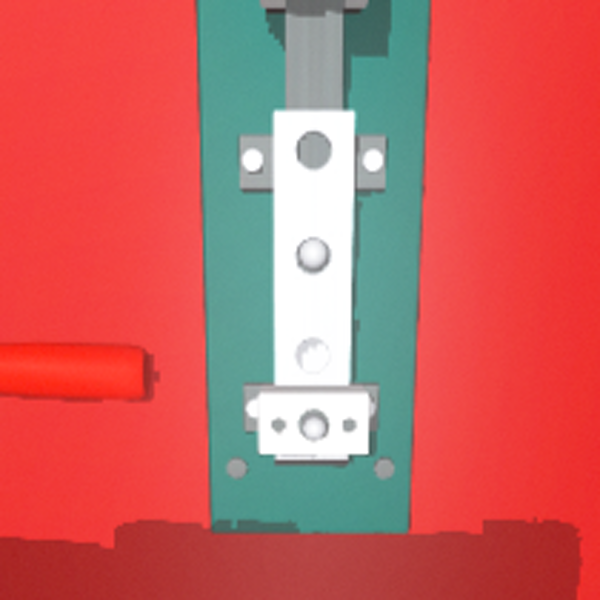

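The fixed jaw top is centred at crop (314,423) and the button dome is up at (313,254). That puts the jig middle near (519.1, 167). Now I look at the carrier.

```bash
python3 -m pendant '[[[-0.075,-0.84,0],[0,0,-0.203],1],[[-0.075,-0.84,0],[0,0,-0.203],1],[[-0.075,-0.84,0],[0,0,-0.203],1],[[-0.075,-0.84,0],[0,0,-0.203],1],[[-0.075,-0.84,0],[0,0,-0.203],1],[[-0.075,-0.84,0],[0,0,-0.203],1],[[-0.075,-0.84,0],[0,0,-0.203],1],[[-0.075,-0.84,0],[0,0,-0.203],1],[[-0.075,-0.84,0],[0,0,-0.203],1],[[-0.075,-0.84,0],[0,0,-0.203],1]]'; python3 -m pendant '[[[-0.075,-0.84,0],[0,0,-0.203],1],[[-0.075,-0.84,0],[0,0,-0.203],1],[[0,0,0],[0,0,0],1],[[0,0,0],[0,0,0],1],[[0,0,0],[0,0,0],1],[[0,0,0],[0,0,0],1],[[0,0,0],[0,0,0],1],[[0,0,0],[0,0,0],1],[[0,0,0],[0,0,0],1],[[0,0,0],[0,0,0],1]]'
python3 - <<'E'
from h import *
o=bot.get_obs();print(o["tool_pos"],o["tcp_rot"])
c=cam("wrist"); np.save("c5.npy",np.array(c,dtype=object),allow_pickle=True)
i=np.mean([bot.capture("wrist").astype(float) for _ in range(3)],0).astype(np.uint8); cv2.imwrite("pics/w5.png",i)
cv2.imwrite("pics/w5z.png",cv2.resize(i[40:240,180:380],(600,600),interpolation=cv2.INTER_CUBIC))
C=np.load("c4.npy",allow_pickle=True)
for y in(149.,189.,228.): pass
for Y in(18,-22,-62):
    print(proj(C,(519.1-.065*Y,167+Y,52)))
print("fix",ray(C,289.8,148.2,92),"holes",[ray(C,180+u/2.857,v/2.857,52) for u,v in((313.5,151),(313,355))])
E
```

```text
time: 14.72
tool_pos: [498.4, -206.2, 301.4]
tcp_rot: [3.141, 0.0, 1.39]
contact_force: [0.6, 1.3, 0.1]
grip_width: 91.7
finger_force: 0.0
time: 15.55
tool_pos: [494.3, -255.0, 301.5]
tcp_rot: [3.141, 0.0, 1.344]
contact_force: [0.3, -1.3, 0.2]
grip_width: 91.8
finger_force: 0.0
[ 494.26851558 -255.02041629  301.4945501 ] [3.14124117e+00 8.87958065e-05 1.34398439e+00]
[289.7509245  51.8256456]
[289.53270734  88.84290011]
[289.32830157 123.51726161]
fix [524.67803748  80.48790379  92.        ] holes [array([517.98332382, 183.92446485,  52.        ]), array([523.47101443, 104.13761293,  52.        ])]
```

View pics/w5z.png

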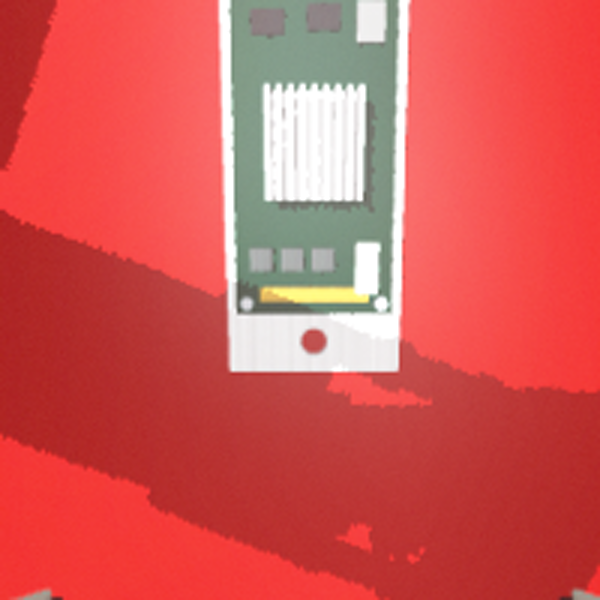

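Run:
```python
from h import *
c=np.load("c5.npy",allow_pickle=True); i=cv2.imread("pics/w5.png")
h=cv2.cvtColor(i,cv2.COLOR_BGR2HSV); k=((h[...,1]>120)&((h[...,0]<8)|(h[...,0]>172))).astype(np.uint8)
n,l,s,ce=cv2.connectedComponentsWithStats(k); P=[]
for j in range(1,n):
    if 20<s[j,4]<200: print(s[j],ce[j],ray(c,*ce[j],4))
A=ray(c,180+313.5/3,40+341/3,4); H=ray(c,180+314.5/3,40+142.5/3,41)
print(A,H); print("axis",np.arctan2(*(H-A)[:2][::-1])-np.pi/2)
y=-.228
for y in(-.228,-.22): print("centre from hole",A[:2]+86*np.array([-np.sin(y),np.cos(y)]))
# plate side edges near the bottom/top rows
for v in(40,60,80,100,120,140,160):
    r=h[v]; r=(k[v]==0).nonzero()[0]; r=r[(r>240)&(r<330)]; 
    print(v,r.min(),r.max(), (ray(c,r.min()-.5,v,5)[:2]+ray(c,r.max()+.5,v,5)[:2])/2)
```

```text
[281  12   8   9  55] [284.25454545  15.67272727] [535.59625787 -74.54487357   4.        ]
[281 150   7   7  42] [284.07142857 153.19047619] [ 496.89286262 -242.34020963    4.        ]
[ 497.33439484 -243.1355728     4.        ] [ 516.93854545 -158.64667298   41.        ]
axis -0.22799768661628028
centre from hole [ 516.77295214 -159.3612182 ]
centre from hole [ 516.10214242 -159.20839216]
40 253 316 [ 529.73214549 -101.53925592]
60 253 315 [ 523.87959777 -124.20739075]
80 254 315 [ 519.10266318 -147.99274989]
100 254 314 [ 512.8381082 -172.3541342]
120 255 313 [ 507.00604029 -197.78480347]
140 255 313 [ 500.95066192 -224.18969725]
160 256 312 [ 494.65867648 -251.62584051]
```

```bash
python3 -m pendant '[[[0.147,0.643,-0.9],[0,0,0],1],[[0.147,0.643,-0.9],[0,0,0],1],[[0.147,0.643,-0.9],[0,0,0],1],[[0.147,0.643,-0.9],[0,0,0],1],[[0.147,0.643,-0.9],[0,0,0],1],[[0,0,-1],[0,0,0],1],[[0,0,-1],[0,0,0],1],[[0,0,-0.7],[0,0,0],1],[[0,0,-0.3],[0,0,0],1],[[0,0,0],[0,0,0],1]]'
```

```text
time: 16.53
tool_pos: [515.1, -158.5, 74.5]
tcp_rot: [-3.138, -0.001, 1.343]
contact_force: [0.4, 0.4, 1.0]
grip_width: 92.0
finger_force: 0.0
```

```bash
python3 -m pendant '[[[0.02,0,-0.5],[0,0,0],1],[[0.02,0,-0.4],[0,0,0],1],[[0,0,-0.3],[0,0,0],1],[[0,0,-0.15],[0,0,0],1],[[0,0,0],[0,0,0],0.5],[[0,0,0],[0,0,0],0.2],[[0,0,0],[0,0,0],0.1],[[0,0,0],[0,0,0],0],[[0,0,0],[0,0,0],-0.05],[[0,0,0],[0,0,0],-0.05]]'
```

```text
time: 17.37
tool_pos: [517.5, -159.1, 36.2]
tcp_rot: [3.141, 0.0, 1.343]
contact_force: [-0.9, -0.0, -1.2]
grip_width: 56.7
finger_force: 0.0
```

```bash
python3 -m pendant '[[[0,0,-0.05],[0,0,0],-0.1],[[0,0,0],[0,0,0],-0.15],[[0,0,0],[0,0,0],-0.2],[[0,0,0],[0,0,0],-0.3],[[0,0,0],[0,0,0],-1],[[0,0,0],[0,0,0],-1],[[0,0,0],[0,0,0],-1],[[0,0,0],[0,0,0],-1],[[0,0,0],[0,0,0],-1],[[0,0,0],[0,0,0],-1]]'
```

```text
time: 18.2
tool_pos: [517.4, -159.0, 34.3]
tcp_rot: [3.142, -0.0, 1.343]
contact_force: [1.1, -0.3, -2.3]
grip_width: 39.9
finger_force: 30.0
```

```bash
python3 -m pendant '[[[0,0,0.1],[0,0,0],-1],[[0,0,0.3],[0,0,0],-1],[[0,0,0.6],[0,0,0],-1],[[0,0,0.8],[0,0,0],-1],[[0,0,0.8],[0,0,0],-1],[[0,0,0.8],[0,0,0],-1],[[0,0,0.8],[0,0,0],-1],[[0,0,0.5],[0,0,0],-1],[[0,0,0.3],[0,0,0],-1],[[0,0,0],[0,0,0],-1]]'; python3 -m pendant '[[[0,0.3,0],[0,0,0.1],-1],[[0,0.6,0],[0,0,0.15],-1],[[0,0.8,0],[0,0,0.2],-1],[[0,0.8,0],[0,0,0.2],-1],[[0,0.8,0],[0,0,0.2],-1],[[0,0.8,0],[0,0,0.2],-1],[[0,0.8,0],[0,0,0.2],-1],[[0,0.8,0],[0,0,0.2],-1],[[0,0.8,0],[0,0,0.2],-1],[[0,0.8,0],[0,0,0.2],-1]]'; python3 -m pendant '[[[0,0.8,0],[0,0,0.2],-1],[[0,0.8,0],[0,0,0.2],-1],[[0,0.7,0],[0,0,0.2],-1],[[0,0.5,0],[0,0,0.2],-1],[[0,0.3,0],[0,0,0],-1],[[0,0.1,0],[0,0,0],-1],[[0,0,0],[0,0,0],-1],[[0,0,0],[0,0,0],-1],[[0,0,0],[0,0,0],-1],[[0,0,0],[0,0,0],-1]]'
```

```text
time: 19.03
tool_pos: [518.0, -159.3, 186.6]
tcp_rot: [3.138, 0.001, 1.343]
contact_force: [0.1, -0.6, -4.3]
grip_width: 39.9
finger_force: 30.0
time: 19.87
tool_pos: [515.9, 61.8, 182.6]
tcp_rot: [-3.138, -0.0, 1.567]
contact_force: [1.2, -0.7, -4.3]
grip_width: 39.9
finger_force: 30.0
time: 20.7
tool_pos: [517.5, 155.1, 184.3]
tcp_rot: [-3.141, 0.0, 1.66]
contact_force: [0.1, 0.2, -4.1]
grip_width: 39.5
finger_force: 30.0
```

```bash
python3 -m pendant '[[[0.05,0.2,0],[0,0,-0.1],-1],[[0,0.19,0],[0,0,-0.09],-1],[[0,0,-0.2],[0,0,0],-1],[[0,0,-0.5],[0,0,0],-1],[[0,0,-0.3],[0,0,0],-1],[[0,0,0],[0,0,0],-1],[[0,0,0],[0,0,0],-1],[[0,0,0],[0,0,0],-1],[[0,0,0],[0,0,0],-1],[[0,0,0],[0,0,0],-1]]'
python3 - <<'E'
from h import *
o=bot.get_obs();print(o["tool_pos"],o["tcp_rot"])
c=cam("wrist"); z=o["tool_pos"][2]-34.3+4.5
i=np.mean([bot.capture("wrist").astype(float) for _ in range(3)],0).astype(np.uint8); cv2.imwrite("pics/w6.png",i)
s=[proj(c,(519.1-.066*86,167+86,h)) for h in(92,106)]; y=o["tcp_rot"][2]-np.pi/2
p=o["tool_pos"][:2]+86*np.array([-np.sin(y),np.cos(y)]); H=proj(c,(*p,z)); print("stud pred",s,"hole pred",H)
u,v=H.astype(int); a=max(v-60,0); b=max(u-80,0); print(b,a)
cv2.imwrite("pics/w6z.png",cv2.resize(i[a:a+120,b:b+160],(800,600),interpolation=cv2.INTER_CUBIC))
E
```

```text
time: 21.53
tool_pos: [519.3, 167.8, 155.0]
tcp_rot: [3.14, -0.0, 1.638]
contact_force: [-0.2, -0.5, -3.9]
grip_width: 40.0
finger_force: 30.0
[519.25387258 167.75193534 154.98284023] [ 3.14024215e+00 -1.33234865e-04  1.63839021e+00]
stud pred [array([285.37140449,  96.80335541]), array([285.55130814,  96.39161336])] hole pred [285.96070592  94.60794741]
205 34
```

View pics/w6z.png

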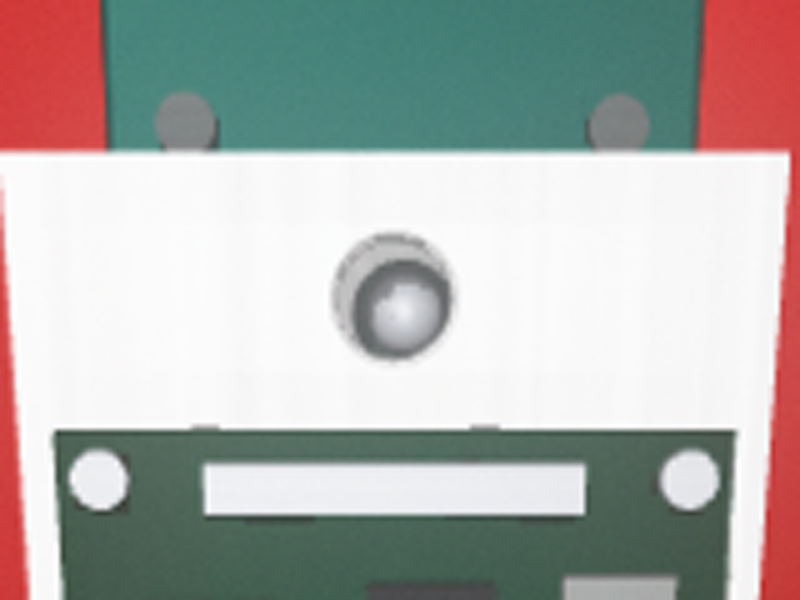

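Run:
```python
from h import *
c=cam("wrist"); h0=np.array([205,34])-.4
print("hole",ray(c,*(h0+np.array([393,297])/5),125.2),"stud",ray(c,*(h0+np.array([401,309])/5),102))
i=cv2.imread("pics/w6.png")
# plate's upper edge corners & end-edge slope
print("edge",ray(c,*(h0+np.array([3,152])/5),125.2),ray(c,*(h0+np.array([789,152])/5),125.2))
print("side",ray(c,*(h0+np.array([28,590])/5),125.2),ray(c,*(h0+np.array([764,590])/5),125.2))
```

```text
hole [511.7180725  254.21103474 125.2       ] stud [512.72513123 253.55896122 102.        ]
edge [471.07217169 265.4434252  125.2       ] [551.08305309 270.93390277 125.2       ]
side [473.51034013 220.86192896 125.2       ] [554.78710124 226.4209444  125.2       ]
```

The plate hole is at crop (393,297) with the stud visible in it at (401,309). I need a shift of about +0.9 mm in x and -0.6 mm in y, then a slow descent.

```bash
python3 -m pendant '[[[0.03,-0.02,-0.1],[0,0,0.01],-1],[[0,0,-0.1],[0,0,0],-1],[[0,0,-0.1],[0,0,0],-1],[[0,0,-0.1],[0,0,0],-1],[[0,0,-0.05],[0,0,0],-1],[[0,0,-0.05],[0,0,0],-1],[[0,0,-0.05],[0,0,0],-1],[[0,0,-0.05],[0,0,0],-1],[[0,0,0],[0,0,0],-1],[[0,0,0],[0,0,0],-1]]'
python3 - <<'E'
from h import *
o=bot.get_obs();print(o["tool_pos"],o["tcp_rot"],o["contact_force"],o["moment"])
E
```

```text
time: 22.52
tool_pos: [519.8, 167.1, 136.3]
tcp_rot: [3.142, 0.0, 1.64]
contact_force: [0.4, -0.0, -3.1]
grip_width: 39.8
finger_force: 30.0
[519.76939797 167.10487038 136.30983448] [3.14157858e+00 4.18528997e-05 1.63965817e+00] [ 0.43211574 -0.03039465 -3.14582213] [-0.08567756 -0.0815105   0.06006512]
```

```bash
python3 -m pendant '[[[0,0,-0.04],[0,0,0],-1],[[0,0,-0.04],[0,0,0],-1],[[0,0,-0.04],[0,0,0],-1],[[0,0,-0.04],[0,0,0],-1],[[0,0,-0.04],[0,0,0],-1],[[0,0,-0.03],[0,0,0],-1],[[0,0,-0.03],[0,0,0],-1],[[0,0,-0.03],[0,0,0],-1],[[0,0,0],[0,0,0],-1],[[0,0,0],[0,0,0],-1]]'
```

```text
time: 23.35
tool_pos: [519.8, 167.1, 127.6]
tcp_rot: [-3.142, 0.0, 1.64]
contact_force: [-0.6, 0.7, -3.4]
grip_width: 39.8
finger_force: 30.0
```

```bash
python3 -m pendant '[[[0,0,-0.01],[0,0,0],-1],[[0,0,-0.01],[0,0,0],-1],[[0,0,-0.01],[0,0,0],-1],[[0,0,-0.01],[0,0,0],-1],[[0,0,-0.01],[0,0,0],-1],[[0,0,0],[0,0,0],-1],[[0,0,0],[0,0,0],-1],[[0,0,0],[0,0,0],-1],[[0,0,0],[0,0,0],-1],[[0,0,0],[0,0,0],-1]]'
```

```text
time: 24.18
tool_pos: [519.8, 167.1, 126.2]
tcp_rot: [3.141, -0.0, 1.64]
contact_force: [-0.4, -0.6, -1.7]
grip_width: 39.8
finger_force: 30.0
```

```bash
python3 -m pendant '[[[0,0,-0.01],[0,0,0],-1],[[0,0,-0.01],[0,0,0],-1],[[0,0,0],[0,0,0],-1],[[0,0,0],[0,0,0],-1],[[0,0,0],[0,0,0],-1],[[0,0,0],[0,0,0],-1],[[0,0,0],[0,0,0],-1],[[0,0,0],[0,0,0],-1],[[0,0,0],[0,0,0],-1],[[0,0,0],[0,0,0],-1]]'
```

```text
time: 25.02
tool_pos: [519.8, 167.1, 126.2]
tcp_rot: [3.141, 0.0, 1.64]
contact_force: [-3.6, -0.7, 5.7]
grip_width: 39.7
finger_force: 30.0
```

Seated, with contact at +5.7 N. Now I release gently and retreat straight up.

```bash
python3 -m pendant '[[[0,0,0],[0,0,0],-0.1],[[0,0,0],[0,0,0],0],[[0,0,0],[0,0,0],0.1],[[0,0,0],[0,0,0],0.3],[[0,0,0],[0,0,0],0.5],[[0,0,0],[0,0,0],0.5],[[0,0,0],[0,0,0],0.5],[[0,0,0.2],[0,0,0],0.5],[[0,0,0.5],[0,0,0],0.5],[[0,0,0.8],[0,0,0],0.5]]'; python3 -m pendant '[[[0,-0.5,0.8],[0,0,0],0.5],[[0,-0.8,0.8],[0,0,0],0.5],[[0,-0.8,0.8],[0,0,0],0.5],[[0,-0.8,0.5],[0,0,0],0.5],[[0,-0.8,0],[0,0,0],0.5],[[0,-0.5,0],[0,0,0],0.5],[[0,0,0],[0,0,0],0.5],[[0,0,0],[0,0,0],0.5],[[0,0,0],[0,0,0],0.5],[[0,0,0],[0,0,0],0.5]]'
python3 - <<'E'
from h import *
c=cam("wrist"); i=bot.capture("wrist"); t=bot.capture("top"); s=bot.capture("scene")
z=lambda a,w,h:cv2.resize(a,(w,h),interpolation=cv2.INTER_CUBIC)
cv2.imwrite("pics/f.png",np.hstack([z(i[0:230,170:400],400,400),z(s[150:240,250:340],400,400)]))
E
```

```text
time: 25.85
tool_pos: [518.5, 166.9, 169.4]
tcp_rot: [-3.137, 0.001, 1.64]
contact_force: [1.3, 0.1, 0.6]
grip_width: 68.6
finger_force: 0.0
time: 26.68
tool_pos: [519.7, 42.0, 257.5]
tcp_rot: [-3.141, -0.0, 1.641]
contact_force: [-0.2, -0.5, 0.7]
grip_width: 69.0
finger_force: 0.0
```

View pics/f.png

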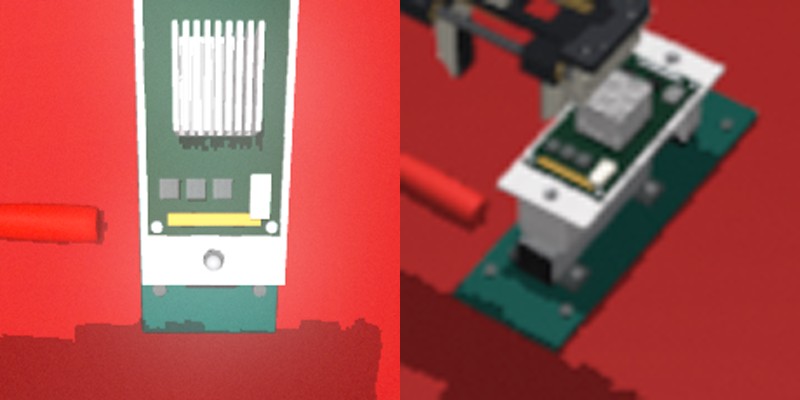

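The carrier lies flat with the studs through both holes: the near stud is at (213,260) in the left view and both show in the right view. The gripper is clear, so I hand the job in.

```bash
python3 -c "
from plant import bot
print(bot.close_job())"
```

```text
the job is handed in; nothing more can be done
None
```

I handed the job in at about 27 s: the jaw is locked in the middle hole, and the released carrier lies flat on both jaws with the studs through its holes; the hand-in returned no verdict.

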